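# Fit the splined specimen carrier to the grinder and hold it home

## Task

Get the bench grinder ready for the next hardness specimens: first push its open catch drawer fully home, past its detent. Then take the specimen carrier (the wide disc with the flat bar grip and four-key stem) out of its holding ring, turn it until its keys mesh with the slots of the spindle hub on the grinder, and slide it fully home against the sprung plunger, disc against the hub. Finish while still gripping it and pressing it home, do not let go, and leave the other things on the bench where they are.

Things in the scene. Friction and masses are not known exactly. Their poses are not given: they have to be found in the camera images.
- grinder: White bench grinder housing, fixed, 200 (x) x 240 (y) x 110 mm high. Origin: centre of its underside on the bench; its -x face is the front with the drawer, z up. It is placed anew and turned a little in every run.
- drawer (a joint): Opening of the grinder's grey catch drawer in m: 0 = fully home, up to 0.09 = open; it slides out along the grinder's -x, with about 1 N of friction. A sprung detent bump must be overcome from about 0.013 to 0.005 (about 3 N more); past it the detent pulls the drawer to 0. It starts 45 to 75 mm open.
- drawer_handle (a point): Middle of the drawer's steel bar handle: a round bar 100 mm long along the grinder's y, standing 35 mm in front of the drawer front, 75 mm above the bench, 35 mm below the housing's top. It moves with the drawer; with the drawer home it lies at (-0.135, 0, 0.075) in the grinder's frame. It can be pushed with the shut fingers from in front.
- hub: Steel spindle hub standing on the middle of the grinder's top (110 mm above the bench), locked: it does not turn. A round drum 68 mm across, 36 mm high, on an 84 mm foot. Origin: centre of its underside, z up. In its top is a cross-shaped socket: two crossing slots along its x and y, each 39 mm long and 12 mm wide. Its yaw differs in every run.
- hub_mouth (a point): Centre of the hub's socket at the level of its top face, 36 mm above the hub's underside, 146 mm above the bench; axes as the hub's.
- plunger (a joint): Travel in m of the brass spring plunger on the socket's axis. 0 = up, its top 15 mm below the hub's top face; about 0.015 when the carrier is home. It pushes up with 7 N at 0 and 12 N at 0.015, more than the carrier weighs, so a released carrier rises about 15 mm.
- carrier: Specimen carrier, loose, about 0.4 kg: aluminium disc 90 mm diameter, 14 mm thick; on it a black upright bar grip 44 mm long (its x), 16 mm thick (its y), 46 mm high; below, a four-key steel stem. Origin: centre of the disc's underside, z up. Any yaw. Home: the disc's underside lies on the hub's top face; any of the four quarter-turns fits.
- stem_tip (a point): Foot of the carrier's stem, on its axis 30 mm below the disc's underside. The stem is a cross of four keys along the carrier's x and y, each 9 mm thick, 36 mm over facing keys, with rounded feet.
- ring_a: Grey plastic holding ring, fixed, 76 mm outside, 46 mm hole, 45 mm high; the carrier's disc rests on its top, the stem hangs in the hole. Origin: centre of its underside.
- ring_b: A like holding ring, fixed, with the plain anvil in it. Origin: centre of its underside. The two rings may change sides.
- anvil: Bystander: round steel anvil, disc 64 mm diameter, 12 mm thick, with a round 24 mm post 34 mm high on top and a plain round stem below. Origin: centre of the disc's underside.
- test_block: Bystander: round steel hardness block, 64 mm diameter, 14 mm high, on the bench. Origin: centre of its underside.
- mount: Bystander: black specimen mount, 30 mm diameter, 20 mm high, on a front corner of the grinder's top. Origin: centre of its underside.
- polish: Bystander: white plastic bottle, 52 mm diameter, 130 mm high. Origin: centre of its underside.
- spanner: Bystander: steel spanner 170 mm long lying on the bench. Origin: its middle, underside.
- mug: Bystander: white mug, 80 mm diameter, 90 mm high. Origin: centre of its underside.
- chain_link: Bystander: heavy dark steel chain link, about 150 x 92 x 22 mm, lying on the bench. Origin: its centre, underside.
Not all that is in view belongs to the job. What is shaped like the ring_a but pink is not meant.

How it is judged:
By the outcome, as a careful person would: the job done as asked, in the order asked, and still so for the second after the job is handed in, while the arm keeps its last pose, push and grip.
It also fails if it takes over 53 s, if anything falls off the work surface, if the arm or the gripper's body presses on something with over 40 N, if the wrist force passes 120 N, or if a joint passes its speed limit or range.

## Robot

A 6-joint arm with a two-finger parallel gripper is mounted at the origin on the work surface. World frame = base frame: x ahead of the robot, y to its left, z up, the work surface at z = 0. Lengths are in mm, angles in rad, forces in N, time in s.
With the tool pointing down it reaches from about 275 to 750 mm from the base axis. Payload 10.2 kg.
Tool frame: the origin (TCP) lies midway between the tips of the shut fingers; the grasp point (between the pads) lies 19 mm behind it; z points along the fingers, y is the direction in which the jaws open and shut (so a half turn about z gives the same grasp; the last joint's range is limited). The gripper opens to 85 mm and grips with 20 to 120 N. Pads are 22 mm wide; open, the fingers measure 114 mm over their backs; the gripper's body (76 mm by 85 mm) begins 54 mm behind the grasp point. The pads swing forward as they close: fully open they stand 13 mm farther back than shut.
Start: joints at [-1.556, 0.313, 1.498, -0, 1.331, -0.223], TCP at [123.658, -510.235, 231.294] pointing down, gripper open.
Joint ranges: [-2.94, 2.94], [-0.97, 2.17], [0.19, 2.56], [-1.23, 4.37], [0.02, 3.11], [-2.88, 2.88]. Speed limits (rad/s): [2.39, 2.39, 3.01, 3.14, 3.14, 3.14].

## Interface

Orientations are given as a unit quaternion [w, x, y, z].
In Python, from rig import sense, capture, finish_job, search_frame, trace gives the robot as it stands.
- The arm moves only by the tool arm_command, never from a script. Its argument "steps" is one flat list of numbers, 5 for each row, row after row: the shift along the world's x, y, z in units of 50 mm (1.0 is 50 mm), then the turn about the world's z in units of 5 degrees (1.0 is 5 degrees), then the opening in per cent of the stroke, from 0 (shut) to 100 (fully open). In form: [dx, dy, dz, twist, fingers, dx, dy, dz, twist, fingers, ...]. A call has 1 to 5 rows; each row shifts and turns the commanded pose from where the row before left it; what a row does not reach is not made up. A row lasts 1/8 s, in which the tool goes at most 62.5 mm and 10.7 degrees, less where a joint would pass 70% of its speed; a pose out of reach is approached as far as the arm can. A call is refused whole if a number of a shift passes 1 or a number of a turn 1, either way. A call with a gripper value outside its range is refused whole. The fingers move at their own pace and stop on an object; "grip_force" is the grip in N (left out, the last holds). Time passes only in rows, so rows that do not move let the fingers close. It gives the time, the measured TCP pose, the force and the opening at its end, in the units of the state.
- sense(): the state, without advancing time (a new reading comes with each control period).
- capture(name): name is "side" or "top" or "wrist"; returns a dict with "frame" (420x560x3 uint8, blue, green, red), "fov_y" (degrees; the focal length in pixels is half the picture's height over the tangent of half this angle, whatever the lens; pixels are square), "cx", "cy" (the principal point, pixels), "extrinsics" (4x4, takes a point from world to camera coordinates). Camera axes: x right, y down, z forward; pixel columns grow to the right and rows downward; lengths in mm; the calibration is good to about 2 mm. A picture is of the moment at which its call begins. There is no depth.
- finish_job(): hands the job in, once; it reports no verdict.
Trained networks look in a picture, given as the dict that the camera call returned (one of the last four; its "shot" number tells which), for a name from the list of things; names that differ only in an ending like _2 or _b are one class to them, and where a whole thing is asked for, a point or a joint stands for the part that bears it (a point fixed in the world has none). Each returns a list of dicts, best first, with "score" (0 to 1); they miss things now and then, are a little off and sometimes report something else, mostly with a low value. They report only what shows in the picture. A call takes as long as a camera call. They do not tell look-alikes from the thing itself.
- search_frame(picture, target): "point" ([x, y, z] in mm, in world coordinates, good to about 4 mm: the middle of the surface that is visible of it).
- trace(picture, target): "mask" (420x560 bool, what is visible of it).
The state is a dict: "time_s": time; "joints": joint angles; "dq": joint speeds; "tau": joint torques, N m; "eef_pos": TCP position; "ee_rot": TCP orientation; "force": force on the tool from outside, world axes, zero at the start; "wrist_torque": the same for the moment, N m; "grip_width": opening from 0.0 (shut) to 1.0 (fully open).
Only numpy, scipy, OpenCV 4.12 (cv2) and the standard library are available. Lean on these libraries where they do the work, as an engineer would, in place of code of your own. Each camera call takes 0.05 s, during which the arm holds its last target. There are 200 camera calls.

## Working session

There is one attempt and no reset: what is moved stays moved. The work goes in short steps, Python scripts to look and compute and a tool call to move; the robot and the scene stay as the last step left them, time stands still between calls to the robot, and variables do not carry over. Pictures are saved under pics/ and viewed, on a budget of 10 in all, crops included, one or two more only if the job needs it, and the job is handed in when it is done.

Besides the shell and the picture viewer there is one more tool, called after "Call:" by a JSON object that holds its "name" and its "arguments". arm_command: Moves the arm, as the interface text tells. Its arguments: {"type":"object","properties":{"steps":{"type":"array"},"grip_force":{"type":"number"}},"required":["steps"]}

```bash
mkdir -p pics; cat > h.py <<'E'
import numpy as np, cv2
from rig import sense, capture, finish_job, search_frame, trace
def K(p):
    h=p["frame"].shape[0]; return h/2/np.tan(np.radians(p["fov_y"])/2)
def ray(p,uv):
    f=K(p); E=np.array(p["extrinsics"]); R=E[:3,:3]; t=E[:3,3]
    d=R.T@np.array([(uv[0]-p["cx"])/f,(uv[1]-p["cy"])/f,1]); return -R.T@t,d
def atz(p,uv,z):
    o,d=ray(p,uv); return o+d*(z-o[2])/d[2]
def proj(p,X):
    E=np.array(p["extrinsics"]); c=E[:3,:3]@np.array(X,float)+E[:3,3]; f=K(p)
    return np.array([p["cx"]+f*c[0]/c[2],p["cy"]+f*c[1]/c[2]])
E
python3 - <<'E'
from h import *
np.set_printoptions(precision=1,suppress=True)
s=sense();print(s["time_s"],s["eef_pos"],s["ee_rot"],s["grip_width"],s["force"])
pt=capture("top");ps=capture("side")
cv2.imwrite("pics/top.png",pt["frame"]);cv2.imwrite("pics/side.png",ps["frame"])
for p,n in((pt,"top"),(ps,"side")):
    print(n, -np.array(p["extrinsics"])[:3,:3].T@np.array(p["extrinsics"])[:3,3])
    for t in ["grinder","drawer_handle","hub","hub_mouth","carrier","ring_a","anvil","mount","mug","polish","test_block","spanner","chain_link"]:
        r=search_frame(p,t)
        print(t,[(np.array(q["point"]).round(),round(q["score"],2),proj(p,q["point"]).round()) for q in r[:3]])
E
```

```text
0.0 [ 123.7 -510.   230.7] [-0.   1.   0.1  0. ] 0.9974655517382366 [1.4 0.3 1.2]
top [ 417.8   25.6 1285.7]
grinder [(array([632.,  36., 114.]), 0.94, array([268., 187.]))]
drawer_handle [(array([544.,  50.,  19.]), 0.8, array([264., 220.]))]
hub [(array([675.,  26., 141.]), 0.6, array([271., 171.])), (array([658., 283.,  87.]), 0.49, array([186., 181.]))]
hub_mouth [(array([674.,  24., 146.]), 0.59, array([272., 171.]))]
carrier [(array([ 451., -313.,   59.]), 0.9, array([384., 249.]))]
ring_a [(array([ 517., -174.,   44.]), 0.69, array([337., 228.])), (array([630.,  36., 109.]), 0.69, array([268., 188.])), (array([ 373., -192.,   52.]), 0.68, array([345., 275.]))]
anvil [(array([517., 345.,  55.]), 0.93, array([167., 229.]))]
mount [(array([586., 459.,  21.]), 0.61, array([134., 208.]))]
mug [(array([ 567., -468.,   48.]), 0.87, array([432., 210.])), (array([657., 284.,  84.]), 0.54, array([185., 181.]))]
polish [(array([657., 286.,  86.]), 0.9, array([185., 181.]))]
test_block [(array([379., 185.,  15.]), 0.87, array([221., 274.]))]
spanner [(array([ 677., -296.,    6.]), 0.71, a
[... 560 characters left out ...]
, 127.])), (array([ 518., -160.,   35.]), 0.78, array([299., 181.]))]
anvil [(array([513., 363.,  60.]), 0.74, array([235., 342.])), (array([654., 309.,  81.]), 0.64, array([186., 299.])), (array([677.,  33., 141.]), 0.37, array([220., 193.]))]
mount []
mug [(array([ 566., -425.,   64.]), 0.73, array([308., 116.]))]
polish [(array([656., 307.,  82.]), 0.72, array([185., 298.])), (array([550.,  55.,  25.]), 0.53, array([266., 238.]))]
test_block [(array([380., 187.,  18.]), 0.81, array([314., 299.])), (array([ 453., -300.,   59.]), 0.64, array([333., 148.]))]
spanner [(array([ 676., -291.,    5.]), 0.79, array([264., 148.]))]
chain_link [(array([593., 467.,  21.]), 0.88, array([184., 383.]))]
```

View pics/top.png

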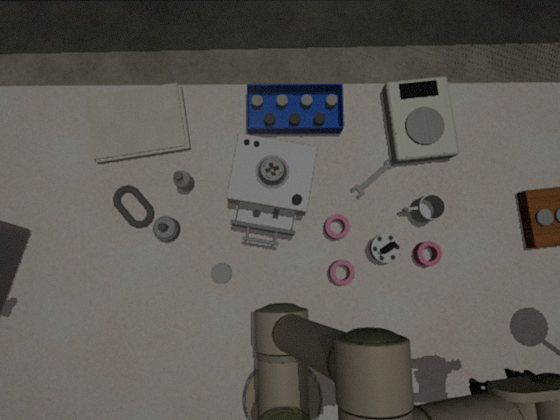

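View pics/side.png

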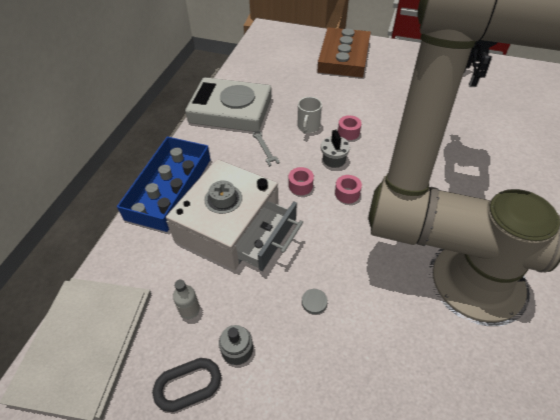

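The top view shows the grinder at (270,170) with its drawer open toward (262,225) and the handle bar at (261,240). The hub is at (271,170) and the mount at (297,199). The carrier candidate at (384,248) is a disc with a black bar in a grey ring. The anvil at (166,229) has a round post. The pink rings at (337,228), (342,272) and (429,253) are empty decoys. I'll confirm this in one enlarged crop.

```bash
python3 - <<'E'
from h import *
f=cv2.imread("pics/top.png")
a=cv2.resize(f[130:255,220:325],None,fx=4.5,fy=4.5,interpolation=cv2.INTER_CUBIC)
b=cv2.resize(f[225:273,360:410],None,fx=6.5,fy=6.5,interpolation=cv2.INTER_CUBIC)
c=np.zeros((a.shape[0],a.shape[1]+b.shape[1],3),np.uint8);c[:,:a.shape[1]]=a;c[:b.shape[0],a.shape[1]:]=b
cv2.imwrite("pics/c1.png",np.clip(c*1.5,0,255).astype(np.uint8));print(a.shape,b.shape)
E
```

```text
(562, 472, 3) (312, 325, 3)
```

View pics/c1.png

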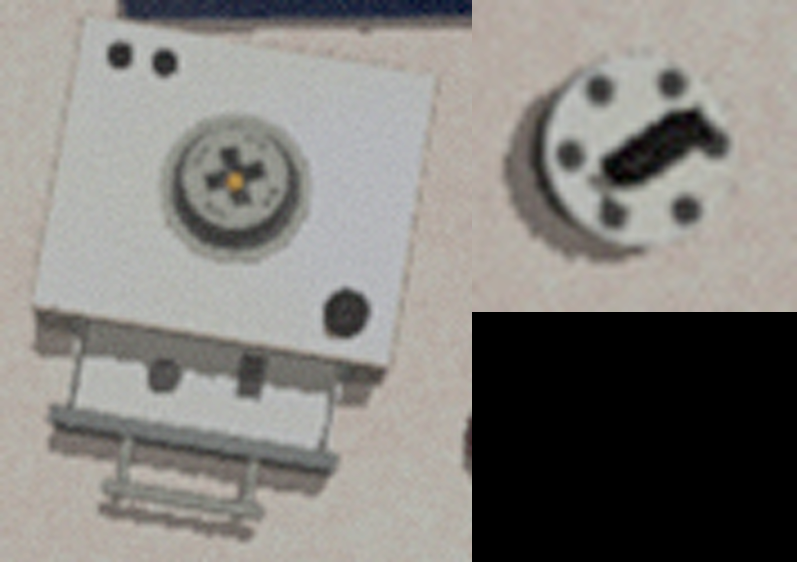

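The crop confirms it: the carrier (wide disc, black bar grip running lower-left to upper-right) is at (384,248). The hub is at (271,170) with a cross socket and brass plunger, and the handle bar runs from about (243,238) to (278,244). The mount is on the right front corner.

```bash
python3 - <<'E'
from h import *
np.set_printoptions(precision=1,suppress=True)
p=capture("top")
A=lambda x,y,z:atz(p,(220+(x+.5)/4.5-.5,130+(y+.5)/4.5-.5),z)
B=lambda x,y,z:atz(p,(360+(x-472+.5)/6.5-.5,225+(y+.5)/6.5-.5),z)
c=[A(*q,110) for q in((85,18),(435,75),(388,365),(37,307))]
print(c,np.mean(c,0))
for i,j in((1,0),(2,3),(3,0),(2,1)):
    d=c[j]-c[i];print(np.linalg.norm(d),np.degrees(np.arctan2(d[1],d[0])))
h=[A(105,487,75),A(260,512,75)];d=h[0]-h[1];print(h,(h[0]+h[1])/2,np.degrees(np.arctan2(d[1],d[0])))
print("hub",A(235,181,131))
a,b=B(615,172,105),B(698,118,105);d=b-a;print("carrier",(a+b)/2,np.degrees(np.arctan2(d[1],d[0])),np.linalg.norm(d),"disc",B(635,150,59))
q=A(248,152,146),A(222,208,146)
for s,t in(((230,155),(241,205)),((210,183),(262,175))):
    a,b=A(*s,146),A(*t,146);d=b-a;print("slot",np.degrees(np.arctan2(d[1],d[0])))
# current tool axes
w,x,y,z=sense()["ee_rot"];print("tool y yaw",np.degrees(np.arctan2(1-2*(x*x+z*z),2*(x*y-w*z))))
E
```

```text
[array([795.7, 122.8, 110. ]), array([ 755.2, -108.5,  110. ]), array([562.2, -73.7, 110. ]), array([602.4, 154.1, 110. ])] [678.9  23.7 110. ]
234.7756198145986 80.04997498565174
231.34329291496795 79.99595937195214
195.8050618936394 -9.197927211064131
196.00818831417618 -10.202073500504587
[array([486.8, 112.6,  75. ]), array([469.2,  10. ,  75. ])] [478.   61.3  75. ] 80.26169421724344
hub [680.1  24.5 131. ]
carrier [ 454.5 -311.6  105. ] -58.184517902283524 45.03893868801799 disc [ 453.7 -314.5   59. ]
slot -168.36023951316625
slot -81.57948176871925
tool y yaw -76.3764868592092
```

Call:
{"name": "arm_command", "arguments": {"steps": [0.5,0.95,0,-1,0,0.5,0.95,0,-1,0,0.5,0.95,0,-1,0,0.5,0.95,0,-1,0,0.5,0.95,0,-0.7,0], "grip_force": 60}}

```text
time_s: 2.08
eef_pos: [249.2, -271.2, 231.4]
ee_rot: [0.0, 0.996, -0.087, 0.0]
force: [-0.0, -0.6, -0.8]
grip_width: 0.001
```

Call:
{"name": "arm_command", "arguments": {"steps": [0.5,0.95,0,0,0,0.5,0.95,0,0,0,0.5,0.95,0,0,0,0.5,0.95,0,0,0,0.5,0.95,-0.2,0,0]}}

```text
time_s: 2.7
eef_pos: [374.6, -33.7, 221.9]
ee_rot: [0.0, 0.996, -0.086, 0.001]
force: [0.3, -1.6, 0.2]
grip_width: -0.001
```

Call:
{"name": "arm_command", "arguments": {"steps": [0.6,0.8,-0.3,0,0,0.6,0.9,-0.5,0,0,0,0.35,-0.8,0,0,0,0,-0.8,0,0,0,0,-0.75,0,0]}}

```text
time_s: 3.32
eef_pos: [433.6, 67.6, 62.6]
ee_rot: [0.0, 0.996, -0.086, 0.0]
force: [0.6, -0.4, -0.0]
grip_width: -0.0
```

```bash
python3 - <<'E'
from h import *
p=capture("wrist");cv2.imwrite("pics/w1.png",p["frame"]);print(sense()["eef_pos"],sense()["force"])
for X in((478,61,75),):print(proj(p,X))
E
```

```text
[431.13856188  67.63209725  58.88207722] [-4.8560952   0.69113509 -5.01598474]
[273.59632334 176.33605978]
```

View pics/w1.png

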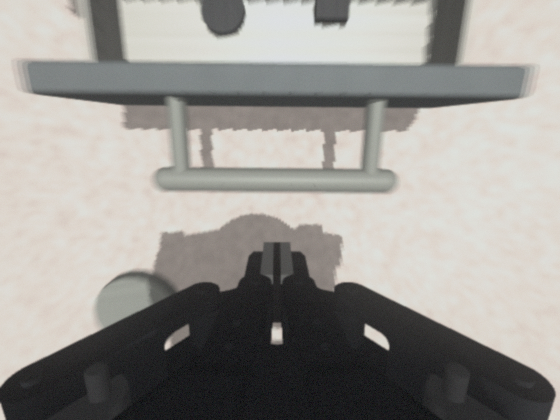

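The wrist view shows the handle bar at (277,180), square and centred ahead of the shut fingers at (277,245). I'll push it home.

Call:
{"name": "arm_command", "arguments": {"steps": [0.3,-0.052,0,0,0,0.3,-0.052,0,0,0,0.3,-0.052,0,0,0,0.3,-0.052,0,0,0,0.3,-0.052,0,0,0]}}

```text
time_s: 4.0
eef_pos: [508.9, 54.0, 64.5]
ee_rot: [0.0, 0.996, -0.086, -0.0]
force: [-2.2, -0.1, -0.9]
grip_width: 0.003
```

Call:
{"name": "arm_command", "arguments": {"steps": [0.2,-0.035,0,0,0,0.15,-0.026,0,0,0,0.1,-0.017,0,0,0,0.1,-0.017,0,0,0,0,0,0,0,0]}}

```text
time_s: 4.62
eef_pos: [530.0, 50.7, 63.4]
ee_rot: [-0.0, 0.996, -0.086, -0.009]
force: [-33.5, 1.4, 20.7]
grip_width: 0.002
```

Call:
{"name": "arm_command", "arguments": {"steps": [-0.6,0.1,0,0,0,-0.4,0,0.9,-1,0,0,-0.4,0.9,-1,50,0,-0.7,0.8,-1,100,0,-0.9,0,-1,100]}}

```text
time_s: 5.25
eef_pos: [487.6, -46.6, 197.4]
ee_rot: [0.0, 0.966, -0.258, 0.004]
force: [0.4, -0.3, -0.7]
grip_width: 0.64
```

Call:
{"name": "arm_command", "arguments": {"steps": [0,-1,0,-1,100,0,-1,0,-1,100,0,-1,0,-1,100,-0.3,-1,0,-1,100,-0.3,-0.9,0,-1,100]}}

```text
time_s: 5.88
eef_pos: [455.7, -292.3, 194.3]
ee_rot: [0.0, 0.887, -0.462, 0.001]
force: [0.6, 0.1, 0.2]
grip_width: 0.999
```

```bash
python3 - <<'E'
from h import *
np.set_printoptions(precision=1,suppress=True)
p=capture("wrist");t=capture("top");print(sense()["eef_pos"],sense()["ee_rot"],sense()["force"])
c=[proj(p,X) for X in((454,-312,105),(454,-312,59))];print(c)
print([(q["point"],q["score"]) for q in search_frame(p,"carrier")])
x=cv2.resize(t["frame"][130:255,220:325],None,fx=3,fy=3,interpolation=cv2.INTER_CUBIC)
im=np.zeros((420,560+x.shape[1],3),np.uint8)[:,:800]
im[:,:485]=p["frame"][:,40:525];im[:x.shape[0],485:800]=x
cv2.imwrite("pics/w2.png",im)
cv2.imwrite("pics/w2raw.png",p["frame"]);import pickle;pickle.dump(p,open("w2.pkl","wb"))
E
```

```text
[ 454.9 -294.2  194. ] [ 0.   0.9 -0.5  0. ] [-0.7  0.2 -0.5]
[array([291.7, 192.1]), array([289.3, 181.5])]
[([458.2, -321.1, 61.2], 0.82)]
```

View pics/w2.png

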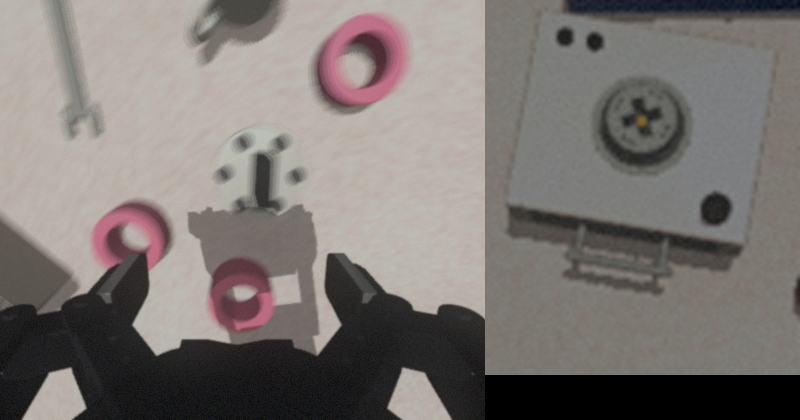

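The drawer looks shut: the handle stands just in front of the housing. The carrier disc is near (299,170) in raw wrist pixels, with its bar nearly aligned with the tool. I'll take a settled picture and measure it, moving closer first.

Call:
{"name": "arm_command", "arguments": {"steps": [-0.2,0.1,0,0,100,0,0,0,0,100,0,0,0,0,100]}}

```text
time_s: 6.4
eef_pos: [446.5, -284.8, 194.1]
ee_rot: [0.0, 0.888, -0.46, 0.0]
force: [-0.5, 0.0, 0.6]
grip_width: 0.999
```

```bash
python3 - <<'E'
from h import *
np.set_printoptions(precision=1,suppress=True)
p=capture("wrist");s=sense();print(s["eef_pos"],s["ee_rot"])
m=trace(p,"carrier")[0]["mask"].astype(np.uint8)
t=capture("top");print("handle now",atz(t,(264.3,218.3),75))
print("cam",ray(p,(280,210)), proj(p,s["eef_pos"]))
g=p["frame"].mean(2)
ys,xs=np.nonzero(m);print("mask",xs.min(),xs.max(),ys.min(),ys.max())
print("net",search_frame(p,"carrier")[0]["point"])
x0,y0=xs.min()-10,ys.min()-10
x1,y1=xs.max()+10,ys.max()+10
z=cv2.resize(p["frame"][y0:y1,x0:x1],None,fx=4,fy=4,interpolation=cv2.INTER_CUBIC)
mm=cv2.resize(m[y0:y1,x0:x1],None,fx=4,fy=4)
cv2.drawContours(z,cv2.findContours(mm,0,1)[0],-1,(0,255,0),1)
cv2.imwrite("pics/c2.png",z[:600,:800]);print(x0,y0,z.shape)
E
```

```text
[ 446.5 -285.   194. ] [ 0.   0.9 -0.5  0. ]
handle now [544.8  48.4  75. ]
cam (array([ 484.9, -340.3,  337.4]), array([-0.2,  0.2, -1. ])) [275.7 257. ]
mask 246 340 116 210
net [459.0, -318.9, 60.1]
236 106 (456, 456, 3)
```

View pics/c2.png

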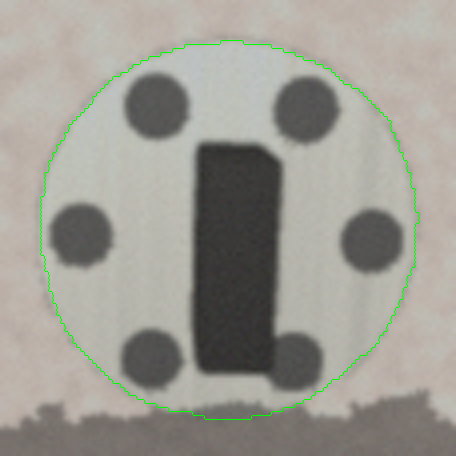

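```bash
python3 - <<'E'
from h import *
np.set_printoptions(precision=2,suppress=True)
p=capture("wrist");s=sense()
C=lambda x,y,z:atz(p,(236+(x+.5)/4-.5,106+(y+.5)/4-.5),z)
print("disc",C(229,230,59),"diam",np.linalg.norm(C(41,230,59)-C(417,230,59)))
for a,b in(((199,150),(193,365)),((282,170),(275,368))):
    d=C(*a,105)-C(*b,105);print("bar yaw",np.degrees(np.arctan2(d[1],d[0])),np.linalg.norm(d))
w,x,y,z=s["ee_rot"];print("tool y yaw",np.degrees(np.arctan2(1-2*(x*x+z*z),2*(x*y-w*z))), s["eef_pos"])
c=C(237,258,105);print("bar c",c)
E
```

```text
disc [ 452.08 -321.01   59.  ] diam 87.92066839309439
bar yaw -56.03561153301669 42.401440561785535
bar yaw -55.39076538707123 39.241831313239395
tool y yaw -144.85698652559768 [ 446.3  -285.38  193.78]
bar c [ 452.98 -320.75  105.  ]
```

Call:
{"name": "arm_command", "arguments": {"steps": [0.12,-0.72,-0.3,-0.2,100,0,0,-0.8,0,100,0,0,-0.8,0,100,0,0,-0.6,0,100,0,0,-0.02,0,100]}}

```text
time_s: 7.28
eef_pos: [451.5, -320.7, 66.1]
ee_rot: [-0.001, 0.883, -0.469, -0.002]
force: [-0.7, -0.0, 0.8]
grip_width: 1.004
```

Call:
{"name": "arm_command", "arguments": {"steps": [0,0,0,0,15,0,0,0,0,5,0,0,0,0,0,0,0,0,0,0,0,0,0,0,0], "grip_force": 70}}

```text
time_s: 7.9
eef_pos: [452.5, -321.7, 68.5]
ee_rot: [0.0, 0.883, -0.468, 0.001]
force: [-0.9, 1.1, 4.6]
grip_width: 0.179
```

Call:
{"name": "arm_command", "arguments": {"steps": [0,0,0.5,0,0,0,0,0.8,0,0,0,0,0.8,1,0,0,0,0.7,1,0,0.2,0.5,0.5,1,0]}}

```text
time_s: 8.52
eef_pos: [461.7, -297.1, 233.7]
ee_rot: [0.0, 0.937, -0.349, 0.0]
force: [0.4, 0.7, -3.6]
grip_width: 0.177
```

Call:
{"name": "arm_command", "arguments": {"steps": [0.4,0.9,0,1,0,0.4,0.9,0,1,0,0.4,0.9,0,1,0,0.4,0.9,0,1,0,0.4,0.9,0,1,0]}}

```text
time_s: 9.15
eef_pos: [562.3, -69.9, 232.1]
ee_rot: [-0.0, 0.991, -0.137, -0.001]
force: [0.9, -0.6, -4.3]
grip_width: 0.181
```

Call:
{"name": "arm_command", "arguments": {"steps": [0.4,0.9,0,1,0,0.3,0.6,0,1,0,0,0,0,1,0,0,0,0,1,0,0,0,0,1,0]}}

```text
time_s: 9.78
eef_pos: [596.8, 3.7, 231.9]
ee_rot: [-0.0, 0.997, 0.081, -0.001]
force: [0.5, -0.2, -3.5]
grip_width: 0.179
```

Call:
{"name": "arm_command", "arguments": {"steps": [0,0,0,0.2,0,0,0,0,0,0,0,0,0,0,0]}}

```text
time_s: 10.15
eef_pos: [597.1, 3.5, 232.6]
ee_rot: [-0.0, 0.996, 0.088, -0.0]
force: [-0.5, 0.6, -3.7]
grip_width: 0.181
```

```bash
python3 - <<'E'
from h import *
np.set_printoptions(precision=2,suppress=True)
p=capture("wrist");s=sense();w,x,y,z=s["ee_rot"]
print(s["eef_pos"],"tool y yaw",np.degrees(np.arctan2(1-2*(x*x+z*z),2*(x*y-w*z))),s["force"],s["wrist_torque"],s["grip_width"],s["joints"])
print(proj(p,(680,24.5,146)))
for n in("hub","hub_mouth"):print([(q["point"],q["score"],proj(p,q["point"])) for q in search_frame(p,n)[:1]])
cv2.imwrite("pics/w3.png",p["frame"]);import pickle;pickle.dump(p,open("w3.pkl","wb"))
E
```

```text
[597.1    3.48 232.69] tool y yaw -79.92106817308007 [-0.19 -0.89 -3.53] [-0.03 -0.   -0.02] 0.17464909570818976 [-0.19  0.47  1.26 -0.    1.41  1.2 ]
[267.84  98.46]
[([677.2, 28.0, 147.4], 0.96, array([262.41, 101.42]))]
[([680.4, 21.1, 146.1], 0.9, array([272.52,  98.73]))]
```

View pics/w3.png

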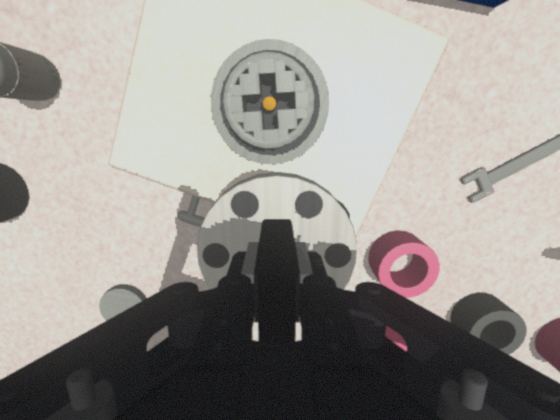

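The wrist view shows the hub socket cross at (269,103) with the plunger at its centre. The held carrier disc is at about (277,240), with its rim top at y≈172. I'll enlarge the hub and fit both.

```bash
python3 - <<'E'
from h import *
f=cv2.imread("pics/w3.png")
h=cv2.resize(f[45:158,210:330],None,fx=4,fy=4,interpolation=cv2.INTER_CUBIC)
d=cv2.resize(f[165:285,190:370],None,fx=1.7,fy=1.7,interpolation=cv2.INTER_CUBIC)
c=np.zeros((452,480+306,3),np.uint8);c[:,:480]=h;c[:204,480:]=d
cv2.imwrite("pics/c3.png",c)
# plunger centroid
hsv=cv2.cvtColor(f,cv2.COLOR_BGR2HSV);m=cv2.inRange(hsv[60:150,220:320],(8,140,80),(30,255,255))
print("plunger",np.argwhere(m>0).mean(0)[::-1]+[220,60],m.sum()/255)
# disc rim: bright->? top edge per column
g=cv2.GaussianBlur(cv2.cvtColor(f,6),(3,3),0).astype(float)
for x in range(215,345,10):
    col=np.diff(g[160:235,x]);print(x,[(160+i,int(col[i])) for i in np.argsort(-abs(col))[:3]],end=" ")
E
```

```text
plunger [269.06382979 102.93617021] 141.0
215 [(np.int64(199), -21), (np.int64(200), -20), (np.int64(221), -18)] 225 [(np.int64(193), 30), (np.int64(219), -28), (np.int64(192), 25)] 235 [(np.int64(193), -34), (np.int64(186), 30), (np.int64(214), 29)] 245 [(np.int64(190), -41), (np.int64(181), 31), (np.int64(182), 29)] 255 [(np.int64(178), 34), (np.int64(170), -29), (np.int64(177), 29)] 265 [(np.int64(218), -51), (np.int64(219), -48), (np.int64(176), 34)] 275 [(np.int64(218), -55), (np.int64(219), -47), (np.int64(171), -41)] 285 [(np.int64(218), -57), (np.int64(219), -50), (np.int64(172), -40)] 295 [(np.int64(173), -39), (np.int64(177), 37), (np.int64(174), -31)] 305 [(np.int64(190), -37), (np.int64(217), 37), (np.int64(191), -36)] 315 [(np.int64(215), 35), (np.int64(191), -34), (np.int64(192), -32)] 325 [(np.int64(188), -28), (np.int64(191), 26), (np.int64(187), -25)] 335 [(np.int64(197), -17), (np.int64(196), -12), (np.int64(200), 12)]
```

View pics/c3.png

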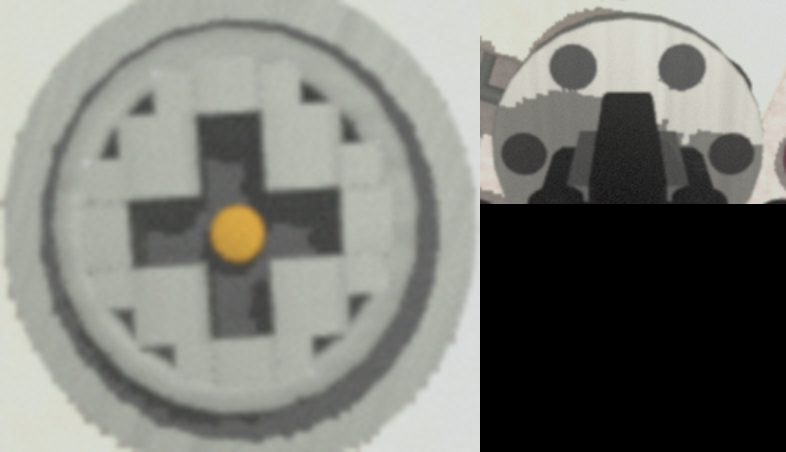

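```bash
python3 - <<'E'
from h import *
import pickle
np.set_printoptions(precision=2,suppress=True)
p=pickle.load(open("w3.pkl","rb"));s=sense()
H=lambda x,y,z=146:atz(p,(210+(x+.5)/4-.5,45+(y+.5)/4-.5),z)
D=lambda x,y,z:atz(p,(190+(x-480+.5)/1.7-.5,165+(y+.5)/1.7-.5),z)
yaw=lambda d:np.degrees(np.arctan2(d[1],d[0]))
t,b,l,r=H(229.5,113.5),H(242,336),H(131,235.5),H(341.5,221)
print("slots",yaw(t-b),np.linalg.norm(t-b),yaw(l-r),np.linalg.norm(l-r),(t+b)/2,(l+r)/2,"plunger",atz(p,(269.06,102.94),131))
A,d1=t[:2],(b-t)[:2];B,d2=l[:2],(r-l)[:2]
k=np.linalg.solve(np.c_[d1,-d2],B-A);print("cross",A+k[0]*d1)
for z in(222,225,228,231):
    fl,fr,ml,mr=D(573,66,z),D(682,67,z),D(524,153,z),D(731,152,z)
    print(z,"spacing",np.linalg.norm(fl-fr),np.linalg.norm(ml-mr),"yaw",yaw(fl-fr),yaw(ml-mr),"mid",(ml+mr)/2,"front",(fl+fr)/2,np.linalg.norm((ml+mr-fl-fr)/2))
print("tcp",s["eef_pos"])
E
```

```text
slots 13.047958306838721 38.537179161742166 103.77488220356793 38.659376967396234 [678.04  23.61 146.  ] [677.9   23.55 146.  ] plunger [678.    23.61 131.  ]
cross [677.89  23.57]
222 spacing 34.46089981179032 68.69379012852532 yaw 99.49166562018938 100.32778164907923 mid [593.55   2.8  222.  ] front [622.65   7.95 222.  ] 29.551799883117415
225 spacing 33.78908559619613 67.35460673565301 yaw 99.4916656201894 100.32778164907926 mid [594.91   3.05 225.  ] front [623.44   8.1  225.  ] 28.97568842444103
228 spacing 33.11727138060194 66.01542334278065 yaw 99.49166562018942 100.32778164907917 mid [596.27   3.3  228.  ] front [624.24   8.24 228.  ] 28.39957696576454
231 spacing 32.445457165007745 64.67623994990834 yaw 99.49166562018924 100.32778164907928 mid [597.63   3.54 231.  ] front [625.03   8.39 231.  ] 27.823465507088102
tcp [597.13   3.5  232.76]
```

Call:
{"name": "arm_command", "arguments": {"steps": [0.6,0.15,0,0.34,0,0.6,0.15,0,0.34,0,0.468,0.114,0,0,0,0,0,-0.25,0,0,0,0,-0.25,0,0]}}

```text
time_s: 10.92
eef_pos: [679.9, 24.1, 206.5]
ee_rot: [-0.0, 0.993, 0.118, -0.001]
force: [-0.0, -0.4, -4.3]
grip_width: 0.176
```

Call:
{"name": "arm_command", "arguments": {"steps": [0,0,-0.1,0,0,0,0,-0.1,0,0,0,0,-0.08,0,0,0,0,-0.08,0,0,0,0,0,0,0]}}

```text
time_s: 11.55
eef_pos: [680.5, 24.2, 189.5]
ee_rot: [-0.0, 0.993, 0.118, -0.0]
force: [-0.3, -0.0, -3.2]
grip_width: 0.174
```

```bash
python3 - <<'E'
from h import *
s=sense();print(s["eef_pos"],s["force"],s["wrist_torque"],s["grip_width"],s["ee_rot"])
E
```

```text
[680.46155859  24.19583909 189.52742224] [-0.27677855 -0.04083627 -3.15123043] [ 0.0066739   0.00528062 -0.00410814] 0.17389332016855574 [-4.73051693e-05  9.93043496e-01  1.17747886e-01 -2.17099830e-04]
```

The stem is in the socket about 10 mm deep with no contact force. I'll press on.

Call:
{"name": "arm_command", "arguments": {"steps": [0,0,-0.1,0,0,0,0,-0.1,0,0,0,0,-0.08,0,0,0,0,-0.06,0,0,0,0,0,0,0]}}

```text
time_s: 12.18
eef_pos: [680.9, 24.2, 173.9]
ee_rot: [0.0, 0.993, 0.118, 0.001]
force: [-1.5, -0.5, 7.5]
grip_width: 0.171
```

Call:
{"name": "arm_command", "arguments": {"steps": [0,0,-0.06,0,0,0,0,-0.04,0,0,0,0,0,0,0,0,0,0,0,0]}}

```text
time_s: 12.68
eef_pos: [680.9, 24.2, 169.6]
ee_rot: [0.0, 0.993, 0.118, 0.001]
force: [-2.3, -0.0, 8.8]
grip_width: 0.177
```

Call:
{"name": "arm_command", "arguments": {"steps": [0,0,-0.04,0,0,0,0,-0.04,0,0,0,0,0,0,0,0,0,0,0,0]}}

```text
time_s: 13.18
eef_pos: [681.0, 24.2, 169.4]
ee_rot: [0.001, 0.993, 0.118, 0.003]
force: [-11.5, 0.4, 28.6]
grip_width: 0.176
```

Motion stopped at z=169.4, the expected home height, with the force rising steeply. I'll check it in pictures.

```bash
python3 - <<'E'
from h import *
s=capture("side");t=capture("top")
a=cv2.resize(s["frame"][135:275,160:310],None,fx=2.7,fy=2.7,interpolation=cv2.INTER_CUBIC)
b=cv2.resize(t["frame"][130:255,220:325],None,fx=3,fy=3,interpolation=cv2.INTER_CUBIC)
c=np.zeros((378,a.shape[1]+b.shape[1],3),np.uint8);c[:a.shape[0],:a.shape[1]]=a;c[:b.shape[0],a.shape[1]:]=b
cv2.imwrite("pics/c4.png",c);q=sense();print(q["eef_pos"],q["force"],c.shape)
E
```

```text
[681.03031649  24.16468817 169.46223266] [-12.15749881  -0.35629011  28.87307178] (378, 720, 3)
```

View pics/c4.png

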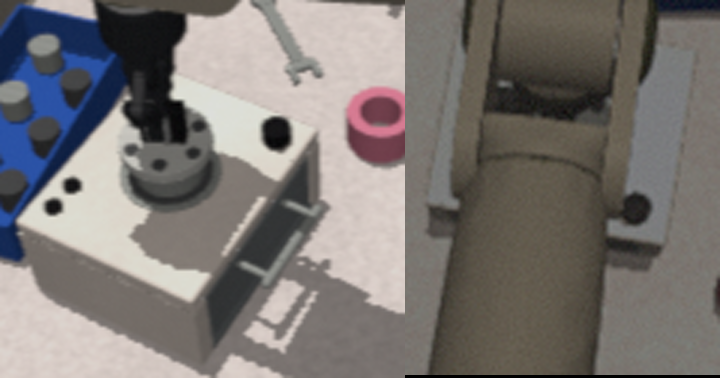

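The side crop shows the disc seated on the hub with no gap at (165,165), the drawer front flush with the housing, and the mount untouched at (276,133).

```bash
python3 -c "
from h import *
print(finish_job())"
```

```text
the job is handed in; nothing more can be done
None
```

I did the job in the order asked and handed it in after about 13 s of robot time. The arm is still gripping the carrier and pressing it home.

- **Drawer:** I pushed it in with the shut fingers until it hit a hard stop at about 33 N. The top camera then put the handle at (545, 48), against an expected (546, 47) when fully home. The last side picture shows the drawer front flush with the housing.
- **Carrier:** I took it from its ring, turned it about 69°, so its keys lined up with the slots measured at about 13°, and slid it in. The stem entered without contact force. The spring force then rose, and it stopped hard at tool height 169.4 mm, against an expected 169 mm.
- **Final press:** It holds about 29 N upward, with a side force of about 12 N on the wrist, which is well within limits. The side picture shows the disc on the hub with no visible gap.
- **Other things on the bench:** The mount and the items near the grinder are where they were. I did not measure the other bystanders again, but the arm never came close to them.

The top and wrist cameras disagreed by about 2 mm on the hub's position and 3° on its yaw. I went by the closer wrist view, and the stem entered without touching.

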